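# Find the fittings case that rattles and hold it out for inspection

### The job

Find out by shaking which of the three sealed orange cases has a loose ball rattling in it: shake or rock cases end to end, lifted off the bench and right way up, and give the rattling one such a shake even if you have already worked out which it is. Stand both quiet cases flat on the bottom of the aluminium tray and leave the other things on the bench alone. Finish while holding the rattling case in the gripper, level and still, centred over the yellow disc with its underside about 10 cm above it: do not put it down or let go.

Things in the scene. Friction and masses are not known exactly. Their poses are not given: they have to be found in the camera images.
- case_a: One of three look-alike sealed cases: orange box, black lid seam and end latches, white blank label on top; 150 mm long (own x), 46 mm wide (own y), 58 mm high, 0.3 to 0.7 kg with contents. Origin: centre of the underside, z up. One of the three, a different one each time, holds a loose ball (see the mat's entry); weight is no sure guide. Grip across the width near mid-length; 45 N is ample.
- case_b: One of three look-alike sealed cases: orange box, black lid seam and end latches, white blank label on top; 150 mm long (own x), 46 mm wide (own y), 58 mm high, 0.3 to 0.7 kg with contents. Origin: centre of the underside, z up. One of the three, a different one each time, holds a loose ball (see the mat's entry); weight is no sure guide. Grip across the width near mid-length; 45 N is ample.
- case_c: One of three look-alike sealed cases: orange box, black lid seam and end latches, white blank label on top; 150 mm long (own x), 46 mm wide (own y), 58 mm high, 0.3 to 0.7 kg with contents. Origin: centre of the underside, z up. One of the three, a different one each time, holds a loose ball (see the mat's entry); weight is no sure guide. Grip across the width near mid-length; 45 N is ample.
- mat: Fixed black rubber mat on which the three cases stand side by side at the start, 240 x 460 mm, 3 mm thick; origin: centre of the underside. The loose thing is a 32 mm, 150 g steel ball that rolls lengthwise between end stops, its centre up to 34 mm either side of its case's middle, once the case is tipped more than about 10 degrees end-down or shaken lengthwise; it knocks at the ends and rests there when level (balance shifts by up to 0.1 N m).
- tray: Fixed shallow aluminium tray, 230 mm (own x) by 220 mm (own y) outside; floor 3 mm thick, rim 4 mm wide and 10 mm high. Origin: centre of the underside. Two cases fit side by side, lengthwise along its x, 50 mm either side of its middle.
- disc: Fixed yellow inspection disc, 110 mm diameter, 4 mm thick, flat on the bench. Origin: centre of the underside.
- ferrule: Bystander: loose steel ferrule standing upright, 38 mm diameter, 55 mm high. Origin: centre of the underside; must be left where it is.
- coupling: Bystander: loose aluminium coupling standing upright, 44 mm diameter, 70 mm high. Origin: centre of the underside; must be left where it is.
- cap: Bystander: loose blue plastic cap lying flat, 38 mm diameter, 14 mm high. Origin: centre of the underside; must be left where it is.
- marker: Bystander: loose red marker, 130 mm long (own x), 14 mm thick. Origin: centre of the underside; must be left where it is.
- jug: Bystander: loose white jug with green band, 90 x 140 x 210 mm high. Origin: centre of the underside; must be left where it is.
- wrench: Bystander: loose steel wrench lying flat, about 200 mm long (own x); must be left where it is.

How it is judged:
On the way:
1. the rattling case, lifted clear of the mat, is shaken or rocked so that its ball runs from the end where it lay to the other end (((distance between ball_c0 and case_a below 0.06 m and z of case_a in the frame of mat above 0.03 m and x of ball_c0 in the frame of case_a above 0.02 m) or (distance between ball_c0 and case_b below 0.06 m and z of case_b in the frame of mat above 0.03 m and x of ball_c0 in the frame of case_b above 0.02 m) or (distance between ball_c0 and case_c below 0.06 m and z of case_c in the frame of mat above 0.03 m and x of ball_c0 in the frame of case_c above 0.02 m))), for 0.02 s.
At the end, for the whole second after the job is handed in: The rattling case is held in the fingers, still, level to 0.2 rad, within 50 mm of the disc's centre, underside 50 to 180 mm above the bench; both quiet cases stand flat on the tray floor, within 100 mm (x) and 95 mm (y) of its middle, released and at rest (((distance between ball_c0 and case_a below 0.06 m and horizontal distance between case_a and disc below 0.05 m and z of case_a in the frame of disc between 0.05 and 0.18 m and angle between case_a's own z axis and vertical below 0.2 rad and contact force between case_a and the fingers above 2 N and linear speed of case_a below 0.03 m/s and angular speed of case_a below 0.2 rad/s and (x of case_b in the frame of tray between -0.1 and 0.1 m and y of case_b in the frame of tray between -0.095 and 0.095 m and z of case_b in the frame of tray between 0 and 0.008 m and angle between case_b's own z axis and vertical below 0.06 rad and contact force between case_b and the fingers below 0.1 N and linear speed of case_b below 0.02 m/s) and (x of case_c in the frame of tray between -0.1 and 0.1 m and y of case_c in the frame of tray between -0.095 and 0.095 m and z of case_c in the frame of tray between 0 and 0.008 m and angle between case_c's own z axis and vertical below 0.06 rad and contact force between case_c and the fingers below 0.1 N and linear speed of case_c below 0.02 m/s)) or (distance between ball_c0 and case_b below 0.06 m and horizontal distance between case_b and disc below 0.05 m and z of case_b in the frame of disc between 0.05 and 0.18 m and angle between case_b's own z axis and vertical below 0.2 rad and contact force between case_b and the fingers above 2 N and linear speed of case_b below 0.03 m/s and angular speed of case_b below 0.2 rad/s and (x of case_a in the frame of tray between -0.1 and 0.1 m and y of case_a in the frame of tray between -0.095 and 0.095 m and z of case_a in the frame of tray between 0 and 0.008 m and angle between case_a's own z axis and vertical below 0.06 rad and contact force between case_a and the fingers below 0.1 N and linear speed of case_a below 0.02 m/s) and (x of case_c in the frame of tray between -0.1 and 0.1 m and y of case_c in the frame of tray between -0.095 and 0.095 m and z of case_c in the frame of tray between 0 and 0.008 m and angle between case_c's own z axis and vertical below 0.06 rad and contact force between case_c and the fingers below 0.1 N and linear speed of case_c below 0.02 m/s)) or (distance between ball_c0 and case_c below 0.06 m and horizontal distance between case_c and disc below 0.05 m and z of case_c in the frame of disc between 0.05 and 0.18 m and angle between case_c's own z axis and vertical below 0.2 rad and contact force between case_c and the fingers above 2 N and linear speed of case_c below 0.03 m/s and angular speed of case_c below 0.2 rad/s and (x of case_a in the frame of tray between -0.1 and 0.1 m and y of case_a in the frame of tray between -0.095 and 0.095 m and z of case_a in the frame of tray between 0 and 0.008 m and angle between case_a's own z axis and vertical below 0.06 rad and contact force between case_a and the fingers below 0.1 N and linear speed of case_a below 0.02 m/s) and (x of case_b in the frame of tray between -0.1 and 0.1 m and y of case_b in the frame of tray between -0.095 and 0.095 m and z of case_b in the frame of tray between 0 and 0.008 m and angle between case_b's own z axis and vertical below 0.06 rad and contact force between case_b and the fingers below 0.1 N and linear speed of case_b below 0.02 m/s)))); the arm keeps its last pose, push and grip.
It fails at once if a bystander is moved more than 20 mm (distance of any of ferrule, coupling, cap, marker, jug, wrench from where it was at the start of the episode above 0.02 m).
It fails at once if a case is tipped over (more than 1.2 rad) (angle between any of case_a, case_b, case_c's own z axis and vertical above 1.2 rad).
It also fails if it takes over 72 s, if anything falls off the work surface, if the arm or the gripper's body presses on something with over 40 N, if the wrist force passes 120 N, or if a joint passes its speed limit or range.

### The arm

A 6-joint arm with a two-finger parallel gripper is mounted at the origin on the work surface. World frame = base frame: x ahead of the robot, y to its left, z up, the work surface at z = 0. Lengths are in m, angles in rad, forces in N, time in s.
With the tool pointing down it reaches from about 0.35 to 0.875 m from the base axis. Payload 15.5 kg.
Tool frame: the origin (TCP) lies at the very end of the fingers, on their centre line; the grasp point (between the pads) lies 19 mm behind it; y points along the fingers, z is the direction in which the jaws open and shut, and the axes are right-handed (so a half turn about y gives the same grasp; the last joint's range is limited). The gripper opens to 85 mm and grips with 20 to 120 N. Pads are 22 mm wide; open, the fingers measure 114 mm over their backs; the gripper's body (76 mm by 85 mm) begins 54 mm behind the grasp point. The pads swing forward as they close: fully open they stand 13 mm farther back than shut.
Start: joints at [-1.385, 0.494, 1.345, -0, 1.302, -0.096], TCP at [0.174, -0.6, 0.231] pointing down, gripper open.
Joint ranges: [-2.91, 2.91], [-0.82, 2.16], [0.22, 2.67], [-1.22, 4.37], [0.12, 2.79], [-3.08, 3.08]. Speed limits (rad/s): [1.89, 1.89, 2.57, 3.01, 3.01, 3.01].

### API

Orientations are given as a unit quaternion [w, x, y, z].
In Python, from rig import * gives the robot as it stands.
- The arm moves only by the tool jog_arm, never from a script. Its argument "deltas" is one flat list of numbers, 7 for each row, row after row: the turn, a rotation vector about the tool's x, y, z in rad, then the shift along the tool's x, y, z in mm, then the opening, from -1 (shut) to 1 (fully open). A call has 1 to 10 rows; each row is the pose to reach, as a shift and turn from the pose commanded when the call began, along the tool's axes at that moment; what a row does not reach only later rows make up. A row lasts 1/8 s, in which the tool goes at most 62.5 mm and 10.7 degrees, less where a joint would pass 70% of its speed; a pose out of reach is approached as far as the arm can. A call with a gripper value outside its range is refused whole. The fingers move at their own pace and stop on an object; the grip force is fixed at half the most. Time passes only in rows, so rows that repeat a pose let the fingers close. It gives the time, the measured TCP pose, the force and the opening at its end, in the units of the state.
- get_obs(): the state, without advancing time (a new reading comes with each control period).
- snapshot(name): name is "side" or "top" or "wrist"; returns the picture (384x512x3 uint8, red, green, blue); there is no depth.
- calibration(name): a dict with "fx", "fy", "cx", "cy" (pixels), "R" (3x3) and "t" (3): a world point X has camera coordinates R X + t. Camera axes: x right, y down, z forward; pixel columns grow to the right and rows downward; lengths in m; the calibration is good to about 2 mm. A picture is of the moment at which its call begins: read the wrist's pose just before it. calibration takes no time and is no camera call; for the wrist camera it gives the pose at the moment of the call.
- hand_in(): hands the job in, once; it reports no verdict.
Trained networks look in the newest picture that a camera, given by its name, has taken for a name from the list of things; names that differ only in an ending like _2 or _b are one class to them, and where a whole thing is asked for, a point or a joint stands for the part that bears it (a point fixed in the world has none). Each returns a list of dicts, best first, with "confidence" (0 to 1); they miss things now and then, are a little off and sometimes report something else, mostly with a low value. They report only what shows in the picture. A call takes as long as a camera call.
- recognise(thing, camera): "at" ([x, y, z] in m, in world coordinates, good to about 4 mm: the middle of the surface that is visible of it).
- cut_out(thing, camera): "pixels" (384x512 bool, what is visible of it).
The state is a dict: "t": time; "q": joint angles; "qvel": joint speeds; "joint_efforts": joint torques, N m; "tcp_pos": TCP position; "eef_rot": TCP orientation; "ft_force": force on the tool from outside, world axes, zero at the start; "torque": the same for the moment, N m; "width": opening from 0.0 (shut) to 1.0 (fully open).
Only numpy, scipy, OpenCV 4.12 (cv2) and the standard library are available. Lean on these libraries where they do the work, as an engineer would, in place of code of your own. Each camera call takes 0.05 s, during which the arm holds its last target.

## Working session

There is one attempt and no reset: what is moved stays moved. The work goes in short steps, Python scripts to look and compute and a tool call to move; the robot and the scene stay as the last step left them, time stands still between calls to the robot, and variables do not carry over. Pictures are saved under pics/ and viewed, and the job is handed in when it is done.

Besides the shell and the picture viewer there is one more tool, called as name(argument=value, ...) on one line, values as JSON. jog_arm: Moves the arm, as the interface text tells. Its arguments: {"type":"object","properties":{"deltas":{"type":"array"}},"required":["deltas"]}

```bash
mkdir -p pics; ls; python3 - <<'E'
from rig import *
import cv2
o=get_obs();print(o)
for n in ("top","side"):
    im=snapshot(n);cv2.imwrite(f"pics/{n}0.png",im[:,:,::-1])
    for th in (["case_a","mat","tray","disc","ferrule","coupling","jug","wrench","cap","marker"] if n=="top" else ["case_a","tray","disc"]):
        print(n,th,[( [round(float(v),3) for v in d["at"]],round(d["confidence"],2)) for d in recognise(th,n)])
E
```

```text
pics
{'t': 0.0, 'q': array([-1.38448069e+00,  4.94156783e-01,  1.34618233e+00,  2.61245100e-05,
        1.30249713e+00, -9.54757370e-02]), 'qvel': array([-0.00051901, -0.00080441, -0.00089311,  0.00017068,  0.00047861,
        0.00028826]), 'joint_efforts': array([-6.77313961e-03, -8.82170820e+01, -3.83873892e+01, -5.71099117e-04,
        1.03832100e-02, -2.96526332e-05]), 'tcp_pos': array([ 0.17375206, -0.59996122,  0.23069933]), 'eef_rot': array([ 0.09928548, -0.09930761,  0.70053962, -0.69966037]), 'ft_force': array([-0.01906206, -0.60044312, -0.5103102 ]), 'torque': array([0.0199788 , 0.01485503, 0.02166123]), 'width': 1.0020125165134484}
top case_a [([0.507, 0.003, 0.064], 0.97), ([0.462, -0.289, 0.056], 0.93), ([0.488, -0.147, 0.06], 0.63)]
top mat [([0.489, -0.134, 0.003], 0.58), ([0.684, 0.204, 0.073], 0.46)]
top tray [([0.449, 0.331, -0.003], 0.82), ([0.511, 0.003, 0.066], 0.67)]
top disc [([0.694, -0.015, 0.006], 0.79)]
top ferrule []
top coupling [([0.685, 0.206, 0.069], 0.79)]
top jug [([0.663, -0.419, 0.167], 0.83)]
top wrench [([0.265, 0.328, 0.007], 0.94), ([0.683, 0.205, 0.07], 0.2)]
top cap [([0.625, 0.137, 0.014], 0.51)]
top marker [([0.634, 0.379, 0.018], 0.51)]
side case_a [([0.452, -0.279, 0.046], 0.93), ([0.499, 0.021, 0.057], 0.84), ([0.483, -0.134, 0.047], 0.73)]
side tray [([0.443, 0.331, 0.007], 0.66)]
side disc [([0.695, -0.011, 0.0], 0.81)]
```

View pics/top0.png

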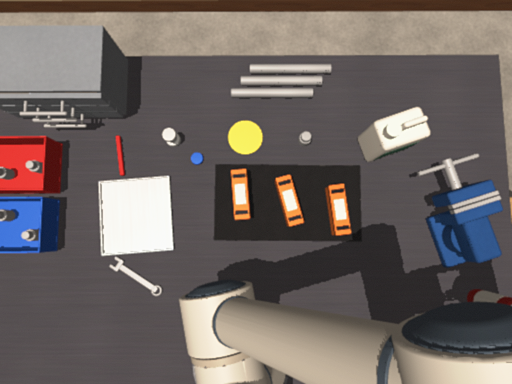

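View pics/side0.png

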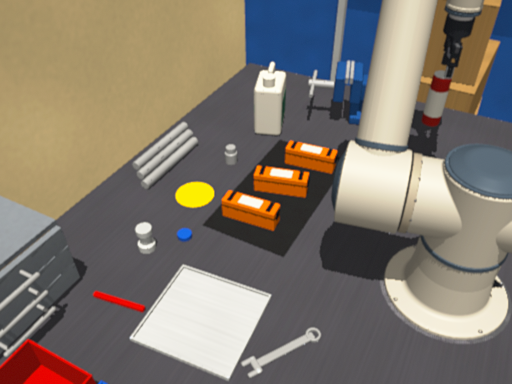

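```bash
python3 - <<'E'
from rig import *
import numpy as np,cv2
for n in("top","side"):
    c=calibration(n);print(n,c, -np.array(c["R"]).T@np.array(c["t"]))
E
```

```text
top {'fx': 346.9720358295236, 'fy': 346.9720358295236, 'cx': 254.53891119346392, 'cy': 197.5368001446639, 'R': array([[-0.00564625, -0.99998304,  0.00142787],
       [-0.99519666,  0.00547966, -0.09774246],
       [ 0.09773298, -0.00197289, -0.99521072]]), 't': array([-0.04140246,  0.49996022,  1.04457319])} [ 0.39523572 -0.04208054  1.08849689]
side {'fx': 475.7620555713403, 'fy': 475.7620555713403, 'cx': 258.3774222995567, 'cy': 199.01000210535307, 'R': array([[-8.85523512e-01, -4.64594555e-01, -9.28157062e-05],
       [-3.03354460e-01,  5.78348998e-01, -7.57290241e-01],
       [ 3.51886602e-01, -6.70570158e-01, -6.53078466e-01]]), 't': array([0.42964489, 0.20837258, 1.102581  ])} [0.05568792 0.81845652 0.87791031]
```

```bash
cat > h.py <<'E'
from rig import *
import numpy as np,cv2
from scipy.spatial.transform import Rotation as Ro
np.set_printoptions(precision=4,suppress=True)
def rot(q): return Ro.from_quat([q[1],q[2],q[3],q[0]])
def unproj(c,uv,z):
    R=np.array(c["R"]);t=np.array(c["t"]);C=-R.T@t
    uv=np.atleast_2d(uv).astype(float)
    d=np.c_[(uv[:,0]-c["cx"])/c["fx"],(uv[:,1]-c["cy"])/c["fy"],np.ones(len(uv))]@R
    return C+d*((z-C[2])/d[:,2])[:,None]
def proj(c,X):
    p=np.atleast_2d(X)@np.array(c["R"]).T+np.array(c["t"])
    return np.c_[p[:,0]/p[:,2]*c["fx"]+c["cx"],p[:,1]/p[:,2]*c["fy"]+c["cy"]]
def target_rot(yaw,tilt=0):
    """case long axis at yaw; tool y down; tool z = case width axis (sign nearest current)"""
    zc=np.array([-np.sin(yaw),np.cos(yaw),0.]);y=np.array([0,0,-1.])
    R0=rot(get_obs()["eef_rot"]).as_matrix()
    if zc@R0[:,2]<0: zc=-zc
    x=np.cross(y,zc)
    return Ro.from_matrix(np.c_[x,y,zc])
def goto(pos,yaw,name=""):
    o=get_obs();R=rot(o["eef_rot"]);T=target_rot(yaw)
    rv=(R.inv()*T).as_rotvec();sh=R.inv().apply(np.array(pos)-o["tcp_pos"])*1000
    print(name,"turn",rv.round(3),"shift",sh.round(1),"rows",np.ceil(max(np.linalg.norm(sh)/62.5,np.degrees(np.linalg.norm(rv))/10.7)))
E
python3 - <<'E'
from h import *
im=snapshot("top");c=calibration("top")
print(rot(get_obs()["eef_rot"]).as_matrix())
from scipy.optimize import least_squares
hsv=cv2.cvtColor(im,cv2.COLOR_RGB2HSV)
for th in ["case_a"]:
  for d in cut_out(th,"top"):
    m=d["pixels"];ys,xs=np.nonzero(m)
    if len(xs)<50: continue
    hull=cv2.convexHull(np.c_[xs,ys].astype(np.int32));
    r=cv2.minAreaRect(hull); 
    # box-model fit by silhouette
    mm=m.astype(np.uint8)
    def sil(p,s=8):
        x,y,a=p;P=np.array([[i*.075,j*.023,k] for i in(-1,1) for j in(-1,1) for k in(.003,.061)])
        ca,sa=np.cos(a),np.sin(a);W=np.c_[x+ca*P[:,0]-sa*P[:,1],y+sa*P[:,0]+ca*P[:,1],P[:,2]]
        h=cv2.convexHull(((proj(c,W)+.5)*s).astype(np.float32))
        b=np.zeros((384*s//4*1,1)); 
        return h/s
    # minimise area mismatch with supersampled mask
    x0,y0=xs.min()-8,ys.min()-8;x1,y1=xs.max()+9,ys.max()+9
    S=8;crop=cv2.resize(mm[y0:y1,x0:x1]*255,None,fx=S,fy=S,interpolation=cv2.INTER_LINEAR)>127
    def cost(p):
        h=(sil(p)-[x0,y0])*S;b=np.zeros(crop.shape,np.uint8);cv2.fillConvexPoly(b,h.round().astype(np.int32),1)
        return (b.astype(bool)^crop).sum()/S**2
    from scipy.optimize import minimize
    cen=unproj(c,[[xs.mean(),ys.mean()]],.05)[0];best=None
    for a in np.arange(-.4,.41,.1):
        q=minimize(cost,[cen[0],cen[1],a],method="Nelder-Mead",options=dict(initial_simplex=[[cen[0],cen[1],a],[cen[0]+.01,cen[1],a],[cen[0],cen[1]+.01,a],[cen[0],cen[1],a+.1]]))
        if best is None or q.fun<best.fun: best=q
    # label
    lm=(hsv[:,:,1]<80)&(hsv[:,:,2]>150)&cv2.dilate(mm,np.ones((3,3))).astype(bool);ly,lx=np.nonzero(lm)
    print(d["confidence"],m.sum(),"fit",best.x,best.fun,"label",unproj(c,[[lx.mean(),ly.mean()]],.061)[0])
for th in("tray","disc","ferrule"):
  for d in cut_out(th,"top")[:1]:
    ys,xs=np.nonzero(d["pixels"]);r=cv2.minAreaRect(np.c_[xs,ys].astype(np.int32))
    z={"tray":.008,"disc":.004,"ferrule":.055}[th]
    P=unproj(c,cv2.boxPoints(r),z);print(th,r,P.mean(0),P[:,:2].tolist())
E
```

```text
[[-0.9606 -0.      0.2781]
 [-0.2781 -0.     -0.9606]
 [ 0.     -1.      0.    ]]
0.8 842 fit [ 0.4888 -0.147   0.2663] 62.90625 label [ 0.4887 -0.1477  0.061 ]
0.74 831 fit [ 0.5087 -0.0003  0.073 ] 57.90625 label [ 0.5081 -0.0007  0.061 ]
0.69 938 fit [ 0.4602 -0.2957  0.0946] 87.53125 label [ 0.4606 -0.2966  0.061 ]
0.28 916 fit [ 0.7186 -0.0167 -0.3309] 525.734375 label [nan nan nan]
tray ((135.390869140625, 215.52664184570312), (74.61041259765625, 72.13570404052734), 85.76361083984375) [0.4484 0.3269 0.008 ] [[0.5563169715311873, 0.451469796980954], [0.5720225002668522, 0.2258562522667742], [0.3400280742057703, 0.20457275921330653], [0.3250593733870152, 0.4255568763346681]]
disc ((245.0, 137.0), (32.0, 34.0), 90.0) [ 0.6965 -0.0149  0.004 ] [[0.7490541896283748, 0.039559989474783674], [0.7484887481891447, -0.06957636463112496], [0.6439500705065646, -0.06876636662321699], [0.6445252086836732, 0.039368824783753434]]<stdin>:33: RuntimeWarning: Mean of empty slice.
  ret = ret.dtype.type(ret / rcount)
```

```bash
python3 - <<'E'
from h import *
goto([.4604,-.2962,.10],.095,"above");goto([.4604,-.2962,.017],.095,"grasp")
E
```

```text
above turn [-0.     0.187  0.   ] shift [-359.9  131.3 -212.4] rows 8.0
grasp turn [-0.     0.187  0.   ] shift [-359.9  214.3 -212.4] rows 8.0
```

jog_arm(deltas=[0,0.187,0,-360,120,-212,1,0,0.187,0,-360,120,-212,1,0,0.187,0,-360,120,-212,1,0,0.187,0,-360,120,-212,1,0,0.187,0,-360,120,-212,1,0,0.187,0,-360,120,-212,1,0,0.187,0,-360,120,-212,1,0,0.187,0,-360,120,-212,1,0,0.187,0,-360,120,-212,1])

```text
t: 2.12
tcp_pos: [0.4607, -0.2967, 0.1114]
eef_rot: [-0.034, 0.034, -0.706, 0.706]
ft_force: [0.3, -1.0, 0.7]
width: 0.999
```

```bash
python3 - <<'E'
from h import *
o=get_obs();print(o["t"],o["tcp_pos"],o["ft_force"],o["torque"])
im=snapshot("wrist");c=calibration("wrist")
print([(d["at"],d["confidence"]) for d in recognise("case_a","wrist")])
for s in [(.4604,-.2962,.095)]:
    x,y,a=s
    h=[[x+np.cos(a)*i*.075-np.sin(a)*j*.023,y+np.sin(a)*i*.075+np.cos(a)*j*.023,.061] for i,j in((-1,-1),(1,-1),(1,1),(-1,1))]
    im=im.copy();cv2.polylines(im,[proj(c,h).round().astype(np.int32)],1,(0,255,0),1)
cv2.imwrite("pics/w1.png",im[:,:,::-1])
goto([.4604,-.2962,.017],.095,"grasp")
E
```

```text
2.125 [ 0.4607 -0.2967  0.1114] [ 0.2848 -0.9589  0.721 ] [0.0005 0.0279 0.0341]
[([0.4742, -0.2932, 0.0592], 0.84), ([0.4899, -0.1641, 0.0619], 0.77)]
grasp turn [-0.001 -0.001 -0.   ] shift [-0.3 94.7 -1.4] rows 2.0
```

View pics/w1.png

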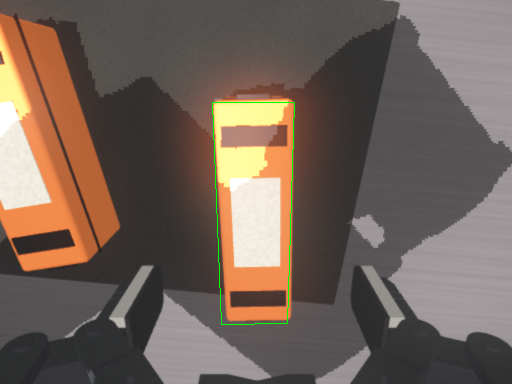

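The wrist view shows the case centred between the fingers, with the projected outline (220–292, 101–323) lying on its lid. I'm grasping it.

jog_arm(deltas=[0,0,0,0,50,-1,1,0,0,0,0,85,-1,1,0,0,0,0,94,-1,1,0,0,0,0,94,-1,-1,0,0,0,0,94,-1,-1,0,0,0,0,94,-1,-1,0,0,0,0,94,-1,-1,0,0,0,0,94,-1,-1])

```text
t: 3.22
tcp_pos: [0.4612, -0.2963, 0.0188]
eef_rot: [-0.034, 0.033, -0.706, 0.707]
ft_force: [-2.3, -1.3, 9.6]
width: 0.533
```

```bash
cat > st.py <<'E'
from h import *
o=get_obs();print(o["t"],o["tcp_pos"],"F",o["ft_force"],"M",o["torque"],"w",o["width"]);R=rot(o["eef_rot"])
print("M about tool z",R.inv().apply(o["torque"]),"eff",o["joint_efforts"][3:],"ydown",R.as_matrix()[:,1])
E
python3 st.py
```

```text
3.225 [ 0.4612 -0.2963  0.0188] F [-2.2508 -1.3072  9.5671] M [-0.0548  0.3852  0.0536] w 0.5325007130428797
M about tool z [ 0.0179 -0.0543 -0.3885] eff [ 0.4731 -0.469   0.0634] ydown [ 0.0017 -0.0017 -1.    ]
```

jog_arm(deltas=[0,0,0,0,-30,0,-1,0,0,0,0,-80,0,-1,0,0,0,0,-130,0,-1,0,0,0,0,-130,0,-1,0,0,0,0,-130,0,-1,0,0,0,0,-130,0,-1])

```text
t: 3.98
tcp_pos: [0.4599, -0.2951, 0.1461]
eef_rot: [0.033, -0.034, 0.707, -0.706]
ft_force: [0.1, -0.3, -4.7]
width: 0.531
```

```bash
python3 st.py
```

```text
3.975 [ 0.4599 -0.2951  0.1461] F [ 0.0829 -0.2583 -4.6659] M [0.0446 0.04   0.0006] w 0.5307855437940181
M about tool z [-0.0482 -0.0006 -0.0356] eff [ 0.003  -0.0057 -0.0006] ydown [-0.0018  0.0015 -1.    ]
```

jog_arm(deltas=[0,0,0.2,0,0,0,-1,0,0,0.4,0,0,0,-1,0,0,0.45,0,0,0,-1,0,0,0.45,0,0,0,-1,0,0,0.45,0,0,0,-1,0,0,0.25,0,0,0,-1,0,0,0.05,0,0,0,-1,0,0,0,0,0,0,-1,0,0,0,0,0,0,-1,0,0,0,0,0,0,-1])

```text
t: 5.22
tcp_pos: [0.4608, -0.295, 0.1469]
eef_rot: [0.034, -0.033, 0.706, -0.706]
ft_force: [-0.5, -0.2, -4.2]
width: 0.533
```

```bash
python3 st.py
```

```text
5.225 [ 0.4608 -0.295   0.1469] F [-0.512  -0.1846 -4.1703] M [ 0.0579  0.0021 -0.014 ] w 0.533230484923252
M about tool z [-0.0578  0.014   0.0034] eff [-0.2866  0.072   0.3753] ydown [ 0.0011  0.0005 -1.    ]
```

jog_arm(deltas=[0,0,-0.2,0,0,0,-1,0,0,-0.4,0,0,0,-1,0,0,-0.45,0,0,0,-1,0,0,-0.45,0,0,0,-1,0,0,-0.45,0,0,0,-1,0,0,-0.25,0,0,0,-1,0,0,-0.05,0,0,0,-1,0,0,0,0,0,0,-1,0,0,0,0,0,0,-1,0,0,0,0,0,0,-1])

```text
t: 6.48
tcp_pos: [0.4605, -0.2959, 0.1477]
eef_rot: [-0.033, 0.033, -0.706, 0.707]
ft_force: [0.5, 1.1, -3.7]
width: 0.535
```

```bash
python3 st.py
```

```text
6.475 [ 0.4605 -0.2959  0.1477] F [ 0.5475  1.0588 -3.7359] M [ 0.0182 -0.0688 -0.0046] w 0.5346718722922542
M about tool z [-0.0117  0.0047  0.0702] eff [ 0.0415 -0.0543 -0.0821] ydown [-0.0005 -0.0006 -1.    ]
```

```bash
cat > avg.py <<'E'
from h import *
import sys
A=[]
for i in range(int(sys.argv[1]) if len(sys.argv)>1 else 6):
    snapshot("top");o=get_obs();A.append(np.r_[o["ft_force"][2],rot(o["eef_rot"]).inv().apply(o["torque"])])
A=np.array(A);print(o["t"],"Fz,Mtool mean",A.mean(0),"sd",A.std(0))
E
python3 avg.py 8
```

```text
6.875 Fz,Mtool mean [-3.8343  0.005   0.0022 -0.012 ] sd [0.3132 0.0294 0.0231 0.024 ]
```

jog_arm(deltas=[0,0,0.2,0,0,0,-1,0,0,0.4,0,0,0,-1,0,0,0.45,0,0,0,-1,0,0,0.45,0,0,0,-1,0,0,0.45,0,0,0,-1,0,0,0.25,0,0,0,-1,0,0,0.05,0,0,0,-1,0,0,0,0,0,0,-1,0,0,0,0,0,0,-1])

```text
t: 8.0
tcp_pos: [0.4637, -0.2958, 0.1479]
eef_rot: [-0.034, 0.035, -0.705, 0.708]
ft_force: [-0.1, 0.5, -4.3]
width: 0.533
```

```bash
python3 avg.py 8
```

```text
8.4 Fz,Mtool mean [-3.6665 -0.004  -0.0041 -0.0255] sd [0.4319 0.0435 0.025  0.0237]
```

```bash
python3 - <<'E'
from h import *
goto([.445,.376,.10],.07,"above");goto([.445,.376,.019],.07,"grasp")
E
```

```text
above turn [ 0.     0.024 -0.   ] shift [ -47.9   47.5 -670.3] rows 11.0
grasp turn [ 0.     0.024 -0.   ] shift [ -47.9  128.5 -670.3] rows 11.0
```

jog_arm(deltas=[0,0.024,0,-3,-5,-40,-1,0,0.024,0,-7,-5,-100,-1,0,0.024,0,-12,-5,-160,-1,0,0.024,0,-16,-5,-220,-1,0,0.024,0,-20,-5,-280,-1,0,0.024,0,-24,-5,-340,-1,0,0.024,0,-29,-5,-400,-1,0,0.024,0,-33,-5,-460,-1,0,0.024,0,-37,-5,-520,-1,0,0.024,0,-41,-5,-580,-1])

```text
t: 9.65
tcp_pos: [0.4463, 0.2874, 0.1525]
eef_rot: [0.025, -0.025, 0.707, -0.706]
ft_force: [0.9, 0.2, -3.1]
width: 0.529
```

jog_arm(deltas=[0,0,0,-4,20,-50,-1,0,0,0,-7,50,-92,-1,0,0,0,-7,80,-92,-1,0,0,0,-7,100,-92,-1,0,0,0,-7,100,-92,-1])

```text
t: 10.28
tcp_pos: [0.4463, 0.3771, 0.0511]
eef_rot: [-0.024, 0.026, -0.706, 0.707]
ft_force: [-0.3, 0.3, -4.1]
width: 0.534
```

```bash
python3 - <<'E'
from h import *
goto([.445,.376,.019],.07,"grasp")
im=snapshot("side");cv2.imwrite("pics/s1.png",cv2.resize(im[200:384,100:300,::-1],None,fx=3,fy=3))
im=snapshot("top");cv2.imwrite("pics/t1.png",im[:,:,::-1])
E
```

```text
grasp turn [-0.001  0.     0.002] shift [ 1.3 32.1  0.9] rows 1.0
```

View pics/s1.png

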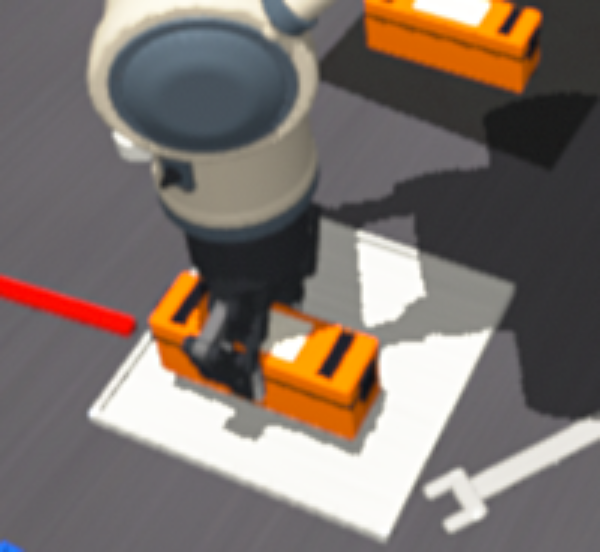

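The case is held above the left slot of the tray, inside the rim. I'm lowering it.

jog_arm(deltas=[0,0,0,0,18,0,-1,0,0,0,0,28,0,-1,0,0,0,0,32,0,-1,0,0,0,0,32,0,-1,0,0,0,0,32,0,0.5,0,0,0,0,32,0,0.5,0,0,0,0,32,0,0.5])

```text
t: 11.25
tcp_pos: [0.4471, 0.3781, 0.0206]
eef_rot: [0.025, -0.025, 0.707, -0.707]
ft_force: [-0.2, 0.0, -0.9]
width: 0.745
```

```bash
python3 st.py; python3 - <<'E'
from h import *
goto([.4887,-.1473,.10],.266,"above next")
E
```

```text
11.25 [0.4471 0.3781 0.0206] F [-0.2182  0.0442 -0.9418] M [ 0.0329  0.0292 -0.039 ] w 0.7453218240217283
M about tool z [-0.0349  0.039  -0.0268] eff [ 0.0002 -0.0039 -0.0001] ydown [ 0.0005  0.0004 -1.    ]
above next turn [ 0.    -0.195 -0.001] shift [ -4.3 -79.6 527. ] rows 9.0
```

jog_arm(deltas=[0,0,0,0,-50,0,0.5,0,0,0,0,-95,0,0.6,0,0,0,-5,-95,60,1,0,0,0,-10,-95,120,1,0,0,0,-16,-95,180,1,0,0,0,-22,-95,240,1,0,0,0,-28,-95,300,1,0,0,0,-33,-95,360,1,0,0,0,-35,-95,382,1,0,0,0,-35,-95,382,1])

```text
t: 12.5
tcp_pos: [0.5092, -0.002, 0.1154]
eef_rot: [-0.024, 0.024, -0.707, 0.707]
ft_force: [0.3, 0.9, 0.8]
width: 1.0
```

```bash
python3 - <<'E'
from h import *
im=snapshot("top");cv2.imwrite("pics/t2.png",im[:,:,::-1])
im=snapshot("wrist");c=calibration("wrist")
print([(d["at"],d["confidence"]) for d in recognise("case_a","wrist")])
for s in [(.5084,-.0005,.073)]:
    x,y,a=s
    h=[[x+np.cos(a)*i*.075-np.sin(a)*j*.023,y+np.sin(a)*i*.075+np.cos(a)*j*.023,.061] for i,j in((-1,-1),(1,-1),(1,1),(-1,1))]
    im=im.copy();cv2.polylines(im,[proj(c,h).round().astype(np.int32)],1,(0,255,0),1)
cv2.imwrite("pics/w2.png",im[:,:,::-1])
goto([.5084,-.0005,.018],.073,"grasp")
E
```

```text
[([0.5114, -0.1345, 0.065], 0.77), ([0.5249, 0.0051, 0.059], 0.63)]
grasp turn [ 0.    -0.002  0.   ] shift [ 0.3 97.3  0.8] rows 2.0
```

View pics/w2.png

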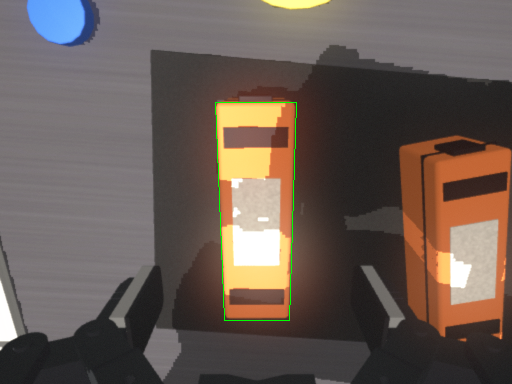

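View pics/t2.png

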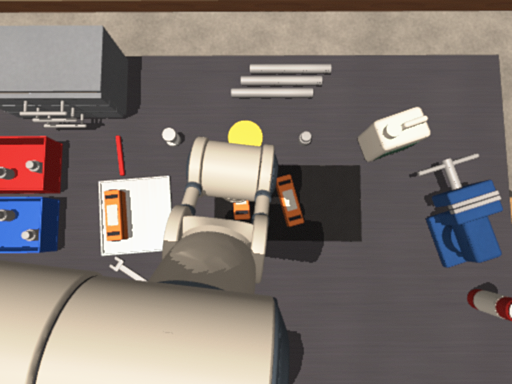

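The first case stands in the tray at pixel (115, 215). The wrist view shows the next case centred between the fingers, with its outline at 217–296. I'm grasping and lifting it.

jog_arm(deltas=[0,0,0,0,50,0.5,1,0,0,0,0,87,0.5,1,0,0,0,0,97,0.5,1,0,0,0,0,97,0.5,-1,0,0,0,0,97,0.5,-1,0,0,0,0,97,0.5,-1,0,0,0,0,97,0.5,-1,0,0,0,0,97,0.5,-1])

```text
t: 13.65
tcp_pos: [0.5097, -0.001, 0.0197]
eef_rot: [-0.026, 0.024, -0.707, 0.707]
ft_force: [0.3, 1.9, 8.3]
width: 0.529
```

jog_arm(deltas=[0,0,0,0,-30,0,-1,0,0,0,0,-80,0,-1,0,0,0,0,-130,0,-1,0,0,0,0,-130,0,-1,0,0,0,0,-130,0,-1,0,0,0,0,-130,0,-1])

```text
t: 14.4
tcp_pos: [0.508, -0.001, 0.1471]
eef_rot: [0.024, -0.026, 0.707, -0.707]
ft_force: [0.2, 0.3, -7.5]
width: 0.525
```

```bash
python3 avg.py 8
```

```text
14.8 Fz,Mtool mean [-6.9339  0.0127 -0.0064  0.0487] sd [0.4887 0.025  0.0401 0.0281]
```

jog_arm(deltas=[0,0,0.2,0,0,0,-1,0,0,0.4,0,0,0,-1,0,0,0.45,0,0,0,-1,0,0,0.45,0,0,0,-1,0,0,0.45,0,0,0,-1,0,0,0.25,0,0,0,-1,0,0,0.05,0,0,0,-1,0,0,0,0,0,0,-1,0,0,0,0,0,0,-1])

```text
t: 15.92
tcp_pos: [0.5118, -0.0017, 0.1486]
eef_rot: [-0.026, 0.024, -0.706, 0.708]
ft_force: [0.0, 0.2, -6.9]
width: 0.529
```

```bash
python3 avg.py 8
```

```text
16.325 Fz,Mtool mean [-6.6997 -0.0237 -0.0072  0.0286] sd [0.3583 0.0212 0.0351 0.0247]
```

jog_arm(deltas=[0,0,-0.2,0,0,0,-1,0,0,-0.4,0,0,0,-1,0,0,-0.45,0,0,0,-1,0,0,-0.45,0,0,0,-1,0,0,-0.45,0,0,0,-1,0,0,-0.25,0,0,0,-1,0,0,-0.05,0,0,0,-1,0,0,0,0,0,0,-1,0,0,0,0,0,0,-1])

```text
t: 17.45
tcp_pos: [0.5071, -0.0012, 0.1493]
eef_rot: [-0.025, 0.025, -0.707, 0.707]
ft_force: [-0.4, 0.0, -6.7]
width: 0.534
```

```bash
python3 avg.py 8
```

```text
17.85 Fz,Mtool mean [-6.7298 -0.0086 -0.0077 -0.0181] sd [0.3333 0.0254 0.0419 0.0188]
```

```bash
python3 avg.py 10;python3 st.py
```

```text
18.35 Fz,Mtool mean [-6.8057 -0.0143 -0.0104 -0.0376] sd [0.2896 0.0345 0.0332 0.0376]
18.35 [ 0.5089 -0.0011  0.1483] F [ 0.7008 -0.1697 -7.031 ] M [0.0398 0.0736 0.0441] w 0.5287244998725259
M about tool z [-0.0449 -0.0441 -0.0706] eff [ 0.0009 -0.0326  0.0003] ydown [-0.  0. -1.]
```

jog_arm(deltas=[0,0,0.2,0,0,0,-1,0,0,0.4,0,0,0,-1,0,0,0.5,0,0,0,-1,0,0,0.5,0,0,0,-1,0,0,0.5,0,0,0,-1,0,0,0.5,0,0,0,-1])

```text
t: 19.1
tcp_pos: [0.5095, -0.0009, 0.1485]
eef_rot: [0.199, 0.15, 0.691, -0.678]
ft_force: [0.4, -0.7, -7.7]
width: 0.533
```

```bash
python3 st.py; python3 - <<'E'
from h import *
im=snapshot("side");cv2.imwrite("pics/s2.png",cv2.resize(im[60:300,130:330,::-1],None,fx=2.5,fy=2.5))
E
```

```text
19.1 [ 0.5095 -0.0009  0.1485] F [ 0.3521 -0.7321 -7.7398] M [-0.0547  0.7369  0.0191] w 0.5332007959488648
M about tool z [-0.0071 -0.0173 -0.7389] eff [ 1.062  -2.9593 -0.253 ] ydown [ 0.4779  0.0347 -0.8777]
```

jog_arm(deltas=[0,0,-0.15,0,0,0,-1,0,0,-0.35,0,0,0,-1,0,0,-0.5,0,0,0,-1,0,0,-0.5,0,0,0,-1,0,0,-0.5,0,0,0,-1,0,0,-0.5,0,0,0,-1])

```text
t: 19.9
tcp_pos: [0.5084, -0.0012, 0.1481]
eef_rot: [-0.025, 0.025, -0.707, 0.707]
ft_force: [-0.3, -0.0, -6.8]
width: 0.53
```

```bash
python3 avg.py 10;python3 st.py
```

```text
20.4 Fz,Mtool mean [-6.5741 -0.0218  0.0004  0.0457] sd [0.3058 0.0294 0.0224 0.0493]
20.4 [ 0.5089 -0.0012  0.1483] F [ 0.8909 -0.5292 -6.5922] M [ 0.0395 -0.0464  0.0162] w 0.5327359430465877
M about tool z [-0.0361 -0.0162  0.0491] eff [-0.0126  0.0388 -0.0007] ydown [ 0.0002 -0.     -1.    ]
```

View pics/s2.png

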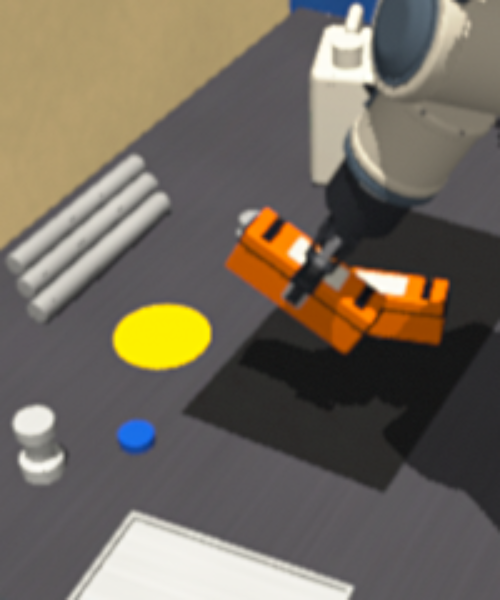

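The tilt was real, about 28° in the picture, with the far end up at (265, 215) and the near end down at (350, 345). The balance shift so far is about 0.08 N m, so I'm repeating the opposite rock with a longer settle.

jog_arm(deltas=[0,0,-0.2,0,0,0,-1,0,0,-0.4,0,0,0,-1,0,0,-0.5,0,0,0,-1,0,0,-0.5,0,0,0,-1,0,0,-0.5,0,0,0,-1,0,0,-0.35,0,0,0,-1,0,0,-0.15,0,0,0,-1,0,0,0,0,0,0,-1,0,0,0,0,0,0,-1,0,0,0,0,0,0,-1])

```text
t: 21.65
tcp_pos: [0.509, -0.0013, 0.1491]
eef_rot: [-0.025, 0.025, -0.707, 0.707]
ft_force: [0.5, 0.5, -6.8]
width: 0.533
```

```bash
python3 avg.py 10;python3 avg.py 10;python3 - <<'E'
from h import *
goto([.5084,-.0005,.0195],.073,"down")
E
```

```text
22.15 Fz,Mtool mean [-7.0322  0.0105  0.0148 -0.0281] sd [0.4127 0.0247 0.0199 0.0223]
22.65 Fz,Mtool mean [-7.0124 -0.0146 -0.0057 -0.0333] sd [0.6184 0.0308 0.0303 0.0284]
down turn [ 0.    -0.002 -0.   ] shift [  0.5 128.8  -0.7] rows 3.0
```

The shift repeats (+0.046 against −0.03 N m), so this case rattles. I'm setting it back on the mat and testing the third.

jog_arm(deltas=[0,0,0,0,50,0,-1,0,0,0,0,95,0,-1,0,0,0,0,120,0,-1,0,0,0,0,129,0,-1,0,0,0,0,129,0,-1,0,0,0,0,129,0,0.5,0,0,0,0,129,0,0.5,0,0,0,0,129,0,0.5,0,0,0,0,80,0,0.5,0,0,0,0,30,0,0.6])

```text
t: 23.9
tcp_pos: [0.5086, -0.0011, 0.1193]
eef_rot: [0.025, -0.025, 0.707, -0.707]
ft_force: [0.5, -0.6, -0.3]
width: 0.8
```

```bash
python3 - <<'E'
from h import *
goto([.4887,-.1473,.11],.266,"next")
E
```

```text
next turn [ 0.    -0.195  0.001] shift [ 30.1   9.3 144.4] rows 3.0
```

jog_arm(deltas=[0,-0.1,0,12,5,60,1,0,-0.195,0,24,5,115,1,0,-0.195,0,30,5,144,1,0,-0.195,0,30,5,144,1,0,-0.195,0,30,5,144,1])

```text
t: 24.52
tcp_pos: [0.4891, -0.1464, 0.1133]
eef_rot: [0.094, -0.094, 0.701, -0.701]
ft_force: [-0.3, 0.9, 0.6]
width: 1.0
```

```bash
python3 - <<'E'
from h import *
im=snapshot("wrist");c=calibration("wrist")
for s in [(.4887,-.1473,.266)]:
    x,y,a=s
    h=[[x+np.cos(a)*i*.075-np.sin(a)*j*.023,y+np.sin(a)*i*.075+np.cos(a)*j*.023,.061] for i,j in((-1,-1),(1,-1),(1,1),(-1,1))]
    im=im.copy();cv2.polylines(im,[proj(c,h).round().astype(np.int32)],1,(0,255,0),1)
cv2.imwrite("pics/w3.png",im[:,:,::-1])
goto([.4887,-.1473,.018],.266,"grasp")
E
```

```text
grasp turn [0. 0. 0.] shift [ 0.8 95.3  1.1] rows 2.0
```

View pics/w3.png

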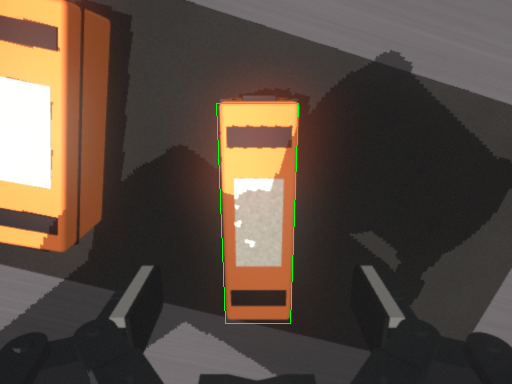

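The case lies within the outline (219–297, 102–322), centred. I'm grasping, lifting, and testing it.

jog_arm(deltas=[0,0,0,0,50,1,1,0,0,0,0,86,1,1,0,0,0,0,95,1,1,0,0,0,0,95,1,-1,0,0,0,0,95,1,-1,0,0,0,0,95,1,-1,0,0,0,0,95,1,-1,0,0,0,0,95,1,-1])

```text
t: 25.58
tcp_pos: [0.4902, -0.1481, 0.0197]
eef_rot: [-0.094, 0.093, -0.701, 0.701]
ft_force: [-1.0, 1.7, 6.8]
width: 0.534
```

jog_arm(deltas=[0,0,0,0,-30,0,-1,0,0,0,0,-80,0,-1,0,0,0,0,-130,0,-1,0,0,0,0,-130,0,-1,0,0,0,0,-130,0,-1])

```text
t: 26.2
tcp_pos: [0.4891, -0.1477, 0.1482]
eef_rot: [-0.094, 0.094, -0.701, 0.701]
ft_force: [-0.4, 0.2, -3.6]
width: 0.535
```

jog_arm(deltas=[0,0,0.2,0,0,0,-1,0,0,0.4,0,0,0,-1,0,0,0.5,0,0,0,-1,0,0,0.5,0,0,0,-1,0,0,0.5,0,0,0,-1,0,0,0.35,0,0,0,-1,0,0,0.15,0,0,0,-1,0,0,0,0,0,0,-1,0,0,0,0,0,0,-1,0,0,0,0,0,0,-1])

```text
t: 27.45
tcp_pos: [0.4913, -0.1477, 0.148]
eef_rot: [-0.094, 0.095, -0.7, 0.702]
ft_force: [0.2, 0.3, -4.7]
width: 0.529
```

```bash
python3 avg.py 5; python3 avg.py 10
```

```text
27.7 Fz,Mtool mean [-3.5511  0.0103 -0.0063 -0.0244] sd [0.3666 0.0162 0.0279 0.0262]
28.2 Fz,Mtool mean [-3.6695 -0.003   0.0131  0.0108] sd [0.3808 0.031  0.0137 0.0282]
```

jog_arm(deltas=[0,0,-0.2,0,0,0,-1,0,0,-0.4,0,0,0,-1,0,0,-0.5,0,0,0,-1,0,0,-0.5,0,0,0,-1,0,0,-0.5,0,0,0,-1,0,0,-0.35,0,0,0,-1,0,0,-0.15,0,0,0,-1,0,0,0,0,0,0,-1,0,0,0,0,0,0,-1,0,0,0,0,0,0,-1])

```text
t: 29.45
tcp_pos: [0.4893, -0.1483, 0.149]
eef_rot: [-0.093, 0.093, -0.701, 0.701]
ft_force: [0.3, -0.4, -4.4]
width: 0.533
```

```bash
python3 avg.py 5; python3 avg.py 10;python3 - <<'E'
from h import *
goto([.452,.280,.149],.07,"tray")
E
```

```text
29.7 Fz,Mtool mean [-3.3041  0.005   0.0239  0.0011] sd [0.2524 0.0172 0.0336 0.0309]
30.2 Fz,Mtool mean [-3.8618  0.0087  0.0144 -0.0029] sd [0.3817 0.0273 0.0295 0.0293]
tray turn [-0.     0.196  0.   ] shift [ -76.3   -0.7 -422.7] rows 7.0
```

This one is quiet: the shift is within noise. Into the tray's near slot.

jog_arm(deltas=[0,0.05,0,-7,-3,-40,-1,0,0.12,0,-18,-3,-100,-1,0,0.196,0,-29,-3,-160,-1,0,0.196,0,-40,-3,-220,-1,0,0.196,0,-51,-3,-280,-1,0,0.196,0,-61,-3,-340,-1,0,0.196,0,-71,-3,-395,-1,0,0.196,0,-76,25,-422,-1,0,0.196,0,-76,75,-422,-1,0,0.196,0,-76,98,-422,-1])

```text
t: 31.45
tcp_pos: [0.4508, 0.2794, 0.0481]
eef_rot: [-0.024, 0.026, -0.706, 0.707]
ft_force: [0.3, 0.1, -3.4]
width: 0.529
```

```bash
python3 - <<'E'
from h import *
goto([.452,.280,.0195],.07,"tray")
im=snapshot("side");cv2.imwrite("pics/s3.png",cv2.resize(im[200:384,100:300,::-1],None,fx=3,fy=3))
E
```

```text
tray turn [-0.001  0.001  0.002] shift [-1.3 28.6 -0.6] rows 1.0
```

View pics/s3.png

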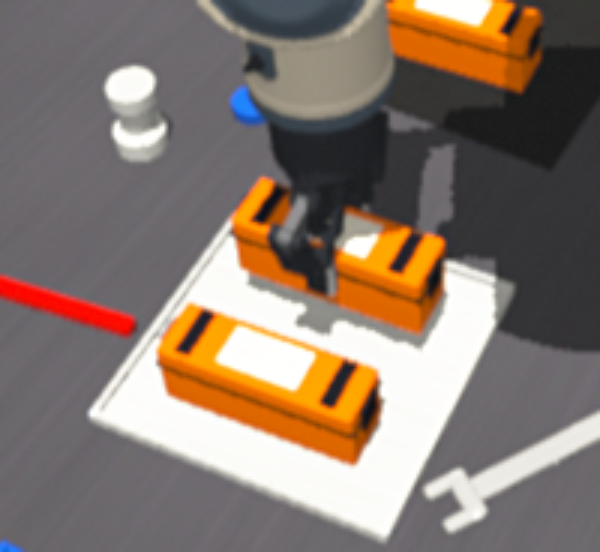

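jog_arm(deltas=[0,0,0,0,16,0,-1,0,0,0,0,25,0,-1,0,0,0,0,29,0,-1,0,0,0,0,29,0,-1,0,0,0,0,29,0,0.5,0,0,0,0,29,0,0.5,0,0,0,0,29,0,0.5,0,0,0,0,-15,0,0.5,0,0,0,0,-65,0,0.6])

```text
t: 32.62
tcp_pos: [0.4514, 0.2791, 0.116]
eef_rot: [-0.024, 0.025, -0.706, 0.707]
ft_force: [1.0, 0.7, 0.2]
width: 0.797
```

jog_arm(deltas=[0,0,0,-7,0,50,1,0,0,0,-15,0,110,1,0,0,0,-23,0,170,1,0,0,0,-31,0,230,1,0,0,0,-37,0,284,1,0,0,0,-37,0,284,1,0,0,0,-37,0,284,1])

```text
t: 33.5
tcp_pos: [0.5084, -0.0013, 0.1153]
eef_rot: [0.024, -0.024, 0.707, -0.707]
ft_force: [-0.8, 1.2, -0.6]
width: 1.001
```

```bash
python3 - <<'E'
from h import *
o=get_obs();print(o["tcp_pos"])
im=snapshot("top");cv2.imwrite("pics/t4.png",im[:,:,::-1])
im=snapshot("wrist");c=calibration("wrist")
for s in [(.509,-.001,.073)]:
    x,y,a=s
    h=[[x+np.cos(a)*i*.075-np.sin(a)*j*.023,y+np.sin(a)*i*.075+np.cos(a)*j*.023,.061] for i,j in((-1,-1),(1,-1),(1,1),(-1,1))]
    im=im.copy();cv2.polylines(im,[proj(c,h).round().astype(np.int32)],1,(0,255,0),1)
cv2.imwrite("pics/w4.png",im[:,:,::-1])
goto([.509,-.001,.018],.073,"grasp")
E
```

```text
[ 0.5084 -0.0013  0.1153]
grasp turn [ 0.    -0.002  0.   ] shift [-0.6 97.3  0.6] rows 2.0
```

View pics/w4.png

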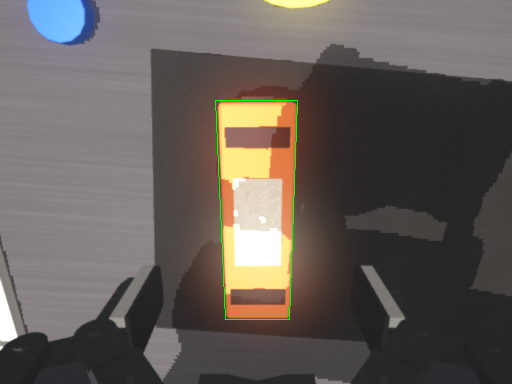

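View pics/t4.png

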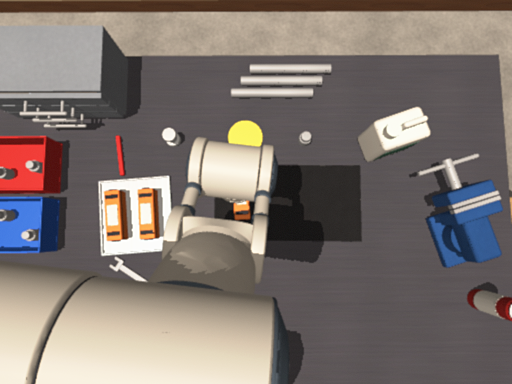

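Both quiet cases stand in the tray at pixels (115, 215) and (147, 213). The rattling case sits upright under the gripper. I'm grasping it, lifting it, and giving it another rock in both directions.

jog_arm(deltas=[0,0,0,0,50,0.5,1,0,0,0,0,87,0.5,1,0,0,0,0,97,0.5,1,0,0,0,0,97,0.5,-1,0,0,0,0,97,0.5,-1,0,0,0,0,97,0.5,-1,0,0,0,0,97,0.5,-1,0,0,0,0,97,0.5,-1])

```text
t: 34.6
tcp_pos: [0.5094, -0.0019, 0.0197]
eef_rot: [-0.026, 0.024, -0.707, 0.707]
ft_force: [-1.1, 2.2, 7.4]
width: 0.532
```

jog_arm(deltas=[0,0,0,0,-30,0,-1,0,0,0,0,-80,0,-1,0,0,0,0,-130,0,-1,0,0,0,0,-130,0,-1,0,0,0.2,0,-130,0,-1,0,0,0.4,0,-130,0,-1,0,0,0.45,0,-130,0,-1,0,0,0.45,0,-130,0,-1,0,0,0.45,0,-130,0,-1,0,0,0.45,0,-130,0,-1])

```text
t: 35.85
tcp_pos: [0.5096, -0.0019, 0.1484]
eef_rot: [0.182, 0.133, 0.694, -0.683]
ft_force: [0.2, 0.4, -7.3]
width: 0.529
```

jog_arm(deltas=[0,0,-0.2,0,0,0,-1,0,0,-0.4,0,0,0,-1,0,0,-0.6,0,0,0,-1,0,0,-0.8,0,0,0,-1,0,0,-0.9,0,0,0,-1,0,0,-0.9,0,0,0,-1,0,0,-0.9,0,0,0,-1,0,0,-0.7,0,0,0,-1,0,0,-0.52,0,0,0,-1,0,0,-0.45,0,0,0,-1])

```text
t: 37.1
tcp_pos: [0.5066, -0.0021, 0.15]
eef_rot: [-0.027, 0.022, -0.706, 0.707]
ft_force: [0.2, 0.1, -6.9]
width: 0.531
```

```bash
python3 avg.py 5; python3 avg.py 8;python3 - <<'E'
from h import *
goto([.6955,-.0145,.12],.073,"disc")
E
```

```text
37.35 Fz,Mtool mean [-6.7165 -0.0077  0.0122 -0.0828] sd [0.3789 0.0166 0.036  0.0927]
37.75 Fz,Mtool mean [-6.7506 -0.0011 -0.0044 -0.0256] sd [0.5107 0.0342 0.0215 0.0385]
disc turn [ 0.    -0.003  0.   ] shift [-185.4   28.    25.6] rows 4.0
```

jog_arm(deltas=[0,0,0,-30,0,4,-1,0,0,0,-75,5,10,-1,0,0,0,-120,12,17,-1,0,0,0,-155,20,22,-1,0,0,0,-175,26,25,-1,0,0,0,-185,28,26,-1,0,0,0,-185,28,26,-1,0,0,0,-185,28,26,-1,0,0,0,-185,28,26,-1,0,0,0,-185,28,26,-1])

```text
t: 39.0
tcp_pos: [0.6948, -0.0149, 0.1206]
eef_rot: [0.025, -0.025, 0.707, -0.707]
ft_force: [0.3, -0.5, -7.1]
width: 0.529
```

```bash
python3 st.py; python3 - <<'E'
from h import *
for n in("side","top"):
    im=snapshot(n);cv2.imwrite(f"pics/f_{n}.png",im[:,:,::-1])
    print(n,[([round(float(v),3) for v in d["at"]],round(d["confidence"],2)) for d in recognise("case_a",n)])
E
```

```text
39.0 [ 0.6948 -0.0149  0.1206] F [ 0.2635 -0.49   -7.1351] M [ 0.0295 -0.001  -0.0423] w 0.5293399180517513
M about tool z [-0.0293  0.0423  0.0031] eff [-0.0028 -0.007  -0.0004] ydown [ 0.0001  0.     -1.    ]
side [([0.661, 0.007, 0.145], 0.92), ([0.443, 0.292, 0.059], 0.79), ([0.44, 0.393, 0.06], 0.63)]
top []
```

View pics/f_side.png

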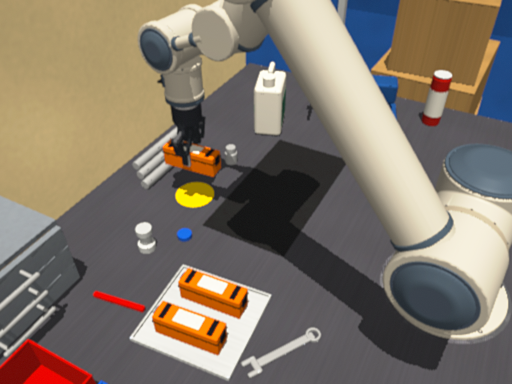

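View pics/f_top.png

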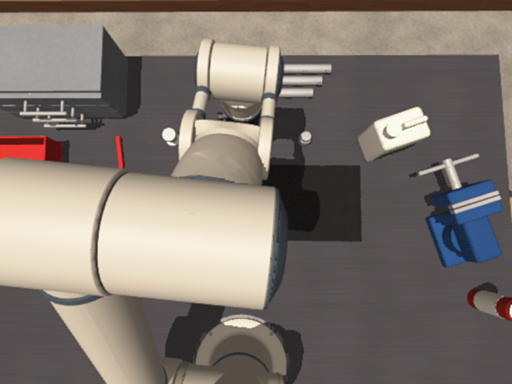

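The side picture shows both quiet cases flat inside the tray rim, at (212, 290) and (190, 328). The held case is level above the disc, and no bystander has moved.

```bash
python3 - <<'E'
from h import *
o=get_obs();print(o["t"],o["tcp_pos"],o["qvel"])
print(hand_in())
E
```

```text
39.2 [ 0.695  -0.015   0.1204] [-0.0012  0.0018 -0.0027 -0.0005  0.0014 -0.0006]
the job is handed in; nothing more can be done
None
```

The rattling case is the one that started on the mat nearest the tray. I handed the job in at 39.2 s with it held level over the yellow disc.

- **Rocking test:** I lifted each case about 13 cm and rocked it about 25–28° both ways, measuring its balance when level again.
    - **Rattling case:** its balance moved between about +0.045 and −0.03 N m, a shift of roughly 0.08. That repeated over several rocks, and I rocked it again before the final hold.
    - **Quiet cases:** these shifted by no more than about 0.015 N m, which is within the sensor noise.
- **Quiet cases:** both were released side by side in the tray. The last side picture shows them standing flat inside the rim.
- **Final pose:** the gripper measured (0.695, −0.015), within about 2 mm of the disc's measured centre. By my reckoning from the gripper height, the case's underside is about 10 cm above the disc. It was still, with the gripper closed on the case and carrying about 7 N.
- **Bystanders:** all of them look unmoved in the pictures.

Some readings disagreed or could not be checked:
- The first readings of the rattling case were ambiguous, with a shift of only about 0.05 N m until I let it settle longer.
- The last level reading over the disc was about 0 rather than −0.03 N m. It was a single noisy sample.
- In the last top picture the arm hid all the cases, so the final check rests on the side camera and the arm's own measurements. That camera's network put the held case about 40 mm off centre; I took that for the visible surface it reports and relied on the measured gripper position.

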